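Uncap the detector port, square the filters in a corner and stack them over the port

TASK

Open the port of the low white detector head: turn the bar of its locking cap anticlockwise (seen from above) until the lugs are clear of the two tabs that hold them, lift the cap out and stand it upright in the empty white foam tray. Then take the framed glass filters lying on the bench one at a time, widest first: slide each one fully home into the corner of the squaring plate, long side against the long fence and end against the end fence, let go of it there, then grip it afresh and lay it flat across the two raised rails, centred over the port and square to them. Finish with every filter that is on the bench in one flat, centred stack, widest at the bottom, and leave the other things alone.

Things in the scene. Friction and masses are not known exactly. Their poses are not given: they have to be found in the camera images.
- head: detector head, a fixed white box 150 x 150 x 40 mm on the bench; origin under its centre, z up. On its flat deck (z 40 mm) stands a bayonet socket between two aluminium rest rails along x, with four 9 mm steel stop pins 38 mm from the axis; all tops at z 56. The filters finally lie across the two rails, long side (filter y) along the head's y
- rail_a (a point): middle of the flat top of the aluminium rail at the head's +y, 56 mm above the bench. Each rail is 146 mm long along x, 14 mm thick and 52 mm from the port's axis (to its middle); in its middle a 34 mm wide tab juts inwards to 32 mm from the axis, its underside 50 mm above the bench, over the cap's lug
- rail_b (a point): the same on the other rail, at the head's -y
- port (a point): the middle of the port at the height of the rail tops (56 mm above the bench); a filter lying there alone has its origin here
- cap: locking cap, loose, 120 g: 58 mm disc, 11 mm thick, with two steel lugs at the bottom along its y (84 mm over both, 15 mm wide, 6 mm thick) and an upright grip bar on top along its x (54 mm long, 16 mm wide, z 10 to 44 mm). Origin at the centre of its underside, which is on the deck at the start. Caught: its lugs are then under the tabs, its y within 0.15 rad of the head's y
- cap_bar (a point): the point to grip: on the cap's axis inside the grip bar, 34 mm above the cap's underside; close along the cap's y. From its start the cap turns anticlockwise seen from above, comes free of the tabs at about 0.7 rad and meets stop pins at about 1.4 rad; clockwise it meets pins almost at once. It turns with light friction
- tray: white foam tray, fixed, 150 x 140 mm outside, walls 10 mm thick and 30 mm high, floor 10 mm thick; origin under its centre. It may stand on the left or on the right
- squarer: squaring plate, fixed, left or right, across from the tray: aluminium sheet 120 (x) x 160 (y) x 3 mm, origin under its centre, steel fences 14 mm high and thick. Long fence along y, face at x = +35 mm, with a gap for a finger from y = -28 to +28 mm. End fence along x (x -35 to +35 mm), face at y = +60 mm. The -x and -y sides are open
- corner (a point): the inner corner of the two fence faces, at the height of the sheet's top (3 mm above the bench), axes as the squarer's. A filter that is home has its origin at x = minus half its width, y = -60 mm from here, its y along the long fence
- filter_wide: framed glass filter: flat rectangular aluminium frame with a glass pane, 120 mm long (its y) x 56 mm wide (its x) x 12 mm thick, 140 g; origin at the centre of its underside, z up as it lies. It may be absent (then None from the start)
- filter_mid: framed glass filter: flat rectangular aluminium frame with a glass pane, 120 mm long (its y) x 44 mm wide (its x) x 12 mm thick, 140 g; origin at the centre of its underside, z up as it lies. It may be absent (then None from the start)
- filter_narrow: framed glass filter: flat rectangular aluminium frame with a glass pane, 120 mm long (its y) x 32 mm wide (its x) x 12 mm thick, 140 g; origin at the centre of its underside, z up as it lies. It may be absent (then None from the start)
- multimeter: bystander: grey handheld meter, 150 x 75 x 32 mm
- screwdriver: bystander: screwdriver
- jar: bystander: jar 50 mm across, 75 mm high
- mug: bystander: blue mug
- lens: bystander: lens in a black ring, 54 mm across, 12 mm high
- holder_block: bystander: blue block 60 x 50 x 35 mm
- pen: bystander: blue pen, 130 mm long
There are look-alikes about, which are no part of the job. What is shaped like the filter_narrow but green is not meant. Leave any purple look-alike of the filter_mid alone.

How it is judged:
On the way, in this order (a step that is already met when the one before it is completed fails the run):
1. the cap is turned anticlockwise clear of the tabs (more than 0.62 rad) while still down in its socket (angle between the y axis of cap and the y axis of head, either way round above 0.62 rad and horizontal distance between cap and port below 0.008 m and z of cap in the frame of head below 0.046 m), for 0.1 s.
2. the cap stands upright in the tray, let go (x of cap in the frame of tray between -0.05 and 0.05 m and y of cap in the frame of tray between -0.045 and 0.045 m and z of cap in the frame of tray below 0.02 m and angle between cap's own z axis and vertical below 0.15 rad and linear speed of cap below 0.02 m/s and contact force between the fingers and cap below 0.2 N), for 0.2 s.
3. the wide filter lies home in the corner of the squaring plate (within 2.5 mm of both fences), let go (x of filter_wide in the frame of corner between -0.0305 and -0.0255 m and y of filter_wide in the frame of corner between -0.0625 and -0.0575 m and z of filter_wide in the frame of corner below 0.004 m and angle between the y axis of filter_wide and the y axis of squarer, either way round below 0.04 rad and contact force between the fingers and filter_wide below 0.2 N and linear speed of filter_wide below 0.01 m/s), for 0.2 s.
4. the middle filter lies home in the corner of the squaring plate (within 2.5 mm of both fences), let go (x of filter_mid in the frame of corner between -0.0245 and -0.0195 m and y of filter_mid in the frame of corner between -0.0625 and -0.0575 m and z of filter_mid in the frame of corner below 0.004 m and angle between the y axis of filter_mid and the y axis of squarer, either way round below 0.04 rad and contact force between the fingers and filter_mid below 0.2 N and linear speed of filter_mid below 0.01 m/s), for 0.2 s.
5. the narrow filter lies home in the corner of the squaring plate (within 2.5 mm of both fences), let go (x of filter_narrow in the frame of corner between -0.0185 and -0.0135 m and y of filter_narrow in the frame of corner between -0.0625 and -0.0575 m and z of filter_narrow in the frame of corner below 0.004 m and angle between the y axis of filter_narrow and the y axis of squarer, either way round below 0.04 rad and contact force between the fingers and filter_narrow below 0.2 N and linear speed of filter_narrow below 0.01 m/s), for 0.2 s.
At the end, for the whole second after the job is handed in: the cap stands upright in the tray; every filter present lies flat and at rest in one stack on the two rails, its centre within 8 mm of the port's axis, its long side within 0.12 rad of the head's y, wider ones below narrower ones (x of cap in the frame of tray between -0.05 and 0.05 m and y of cap in the frame of tray between -0.045 and 0.045 m and z of cap in the frame of tray below 0.02 m and angle between cap's own z axis and vertical below 0.15 rad and linear speed of cap below 0.02 m/s and horizontal distance between each of filter_wide, filter_mid, filter_narrow and port below 0.008 m and angle between the y axis of each of filter_wide, filter_mid, filter_narrow and the y axis of head, either way round below 0.12 rad and z of filter_wide in the frame of port between -0.004 and 0.03 m and angle between the z axis of each of filter_wide, filter_mid, filter_narrow and the z axis of head, either way round below 0.06 rad and linear speed of each of filter_wide, filter_mid, filter_narrow below 0.01 m/s and z of filter_mid in the frame of port between -0.004 and 0.03 m and z of filter_narrow in the frame of port between -0.004 and 0.03 m and z of each of filter_mid, filter_narrow in the frame of filter_wide above 0.006 m and z of filter_narrow in the frame of filter_mid above 0.006 m); the robot touches nothing.
It fails at once if a bystander (meter, screwdriver, jar, mug, lens, block or pen) is moved by more than 30 mm (distance of any of multimeter, screwdriver, jar, mug, lens, holder_block, pen from where it was at the start of the episode above 0.03 m).
Of filter_wide, filter_mid, filter_narrow only 2 to 3 are there at a start; the rules pass over those that are not, and their reading is None.
At some moment in a run one of filter_wide, filter_mid, filter_narrow may be knocked a few centimetres aside while the robot is not near it.
Once in a run the grip may slacken for a moment while it holds something.
It also fails if it takes over 210 s, if anything falls off the work surface, if the arm or the gripper's body presses on something with over 40 N, if the wrist force passes 120 N, or if a joint passes its speed limit or range.

ROBOT

A 6-joint arm with a two-finger parallel gripper is mounted at the origin on the work surface. World frame = base frame: x ahead of the robot, y to its left, z up, the work surface at z = 0. Lengths are in m, angles in rad, forces in N, time in s.
With the tool pointing down it reaches from about 0.3 to 0.95 m from the base axis. Payload 3.1 kg.
Tool frame: the origin (TCP) lies at the centre of the arm's flange, where the gripper is bolted on; the fingertips stand 173 mm ahead of it and the grasp point (between the pads) lies 155 mm ahead of it; z points along the fingers, y is the line along which they close (so a half turn about z gives the same grasp; the last joint's range is limited). The gripper opens to 85 mm and grips with 20 to 120 N. Pads are 22 mm wide; open, the fingers measure 114 mm over their backs; the gripper's body (76 mm by 85 mm) begins 54 mm behind the grasp point. The pads swing forward as they close: fully open they stand 13 mm farther back than shut.
Start: joints at [-1.177, 0.308, 1.634, -0, 1.2, -0.07], TCP at [0.28, -0.559, 0.405] pointing down, gripper open.
Joint ranges: [-3.06, 3.06], [-0.79, 1.96], [0.05, 2.63], [-1.19, 4.34], [0.05, 2.64], [-2.94, 2.94]. Speed limits (rad/s): [2.79, 2.79, 3.14, 3.14, 3.14, 3.14].

INTERFACE

Orientations are given as a unit quaternion [w, x, y, z].
In Python, from bench import monitor, grab_frame, calibration, finish_job gives the robot as it stands.
- The arm moves only by the shell command python3 -m creep 'ROWS' [FORCE]. ROWS is a JSON object of lists of equal length, an entry for each row: "grip": the opening, from 0 (shut) to 1 (fully open); "slide": the shift along the tool's x, y, z in units of 0.1 m (1.0 is 0.1 m), a list of three; "twist": the turn about the tool's z in units of 30 degrees (1.0 is 30 degrees). In form: {"grip": [grip, ...], "slide": [[x, y, z], ...], "twist": [twist, ...]}. A call has 1 to 12 rows; each row is the pose to reach, as a shift and turn from the pose commanded when the call began, along the tool's axes at that moment; what a row does not reach only later rows make up. A row lasts 1/12 s, in which the tool goes at most 41.7 mm and 7.16 degrees, less where a joint would pass 70% of its speed; a pose out of reach is approached as far as the arm can. A call with a number of a shift or a turn outside -1 to 1 is refused whole. A call with a gripper value outside its range is refused whole. The fingers move at their own pace and stop on an object; FORCE is the grip in N (left out, the last holds). Time passes only in rows, so rows that repeat a pose let the fingers close. It gives the time, the measured TCP pose, the force, the opening and the grip force at its end, in the units of the state.
- monitor.state(): the state, without advancing time (a new reading comes with each control period).
- grab_frame(name): name is "side" or "top"; returns the picture (400x640x3 uint8, red, green, blue); there is no depth.
- calibration(name): a dict with "vertical_fov" (degrees; the focal length in pixels is half the picture's height over the tangent of half this angle, whatever the lens; pixels are square), "cx", "cy" (the principal point, pixels), "distortion" ([k1, k2, p1, p2, k3] as OpenCV has them; the pictures are not rectified), "R" (3x3) and "t" (3): a world point X has camera coordinates R X + t. Camera axes: x right, y down, z forward; pixel columns grow to the right and rows downward; lengths in m; the calibration is good to about 2 mm. A picture is of the moment at which its call begins. calibration takes no time and is no camera call.
- finish_job(): hands the job in; it is judged then, once.
The state is a dict: "clock": time; "q": joint angles; "joint_vel": joint speeds; "joint_efforts": joint torques, N m; "eef_pos": TCP position; "eef_rot": TCP orientation; "contact_force": force on the tool from outside, world axes, zero at the start; "ft_torque": the same for the moment, N m; "gripper_width": opening from 0.0 (shut) to 1.0 (fully open); "finger_force": force on a finger pad.
Only numpy, scipy, OpenCV 4.12 (cv2) and the standard library are available. Lean on these libraries where they do the work, as an engineer would, in place of code of your own. Each camera call takes 0.05 s, during which the arm holds its last target. There are 200 camera calls.

## Working session

There is one attempt and no reset: what is moved stays moved. The work goes in short steps, Python scripts to look and compute and a shell command to move; the robot and the scene stay as the last step left them, time stands still between calls to the robot, and variables do not carry over. Pictures are saved under pics/ and viewed, at most 14 in all, crops included, and the job is handed in when it is done.

```bash
ls; mkdir -p pics; python3 - <<'E'
from bench import monitor, grab_frame, calibration
import cv2, numpy as np
for n in("side","top"):
    cv2.imwrite(f"pics/{n}0.png",grab_frame(n)[:,:,::-1]); c=calibration(n); print(n,c, -np.array(c["R"]).T@np.array(c["t"]))
print(monitor.state())
E
```

```text
pics
side {'vertical_fov': 54.455301714214905, 'cx': 322.1220063672167, 'cy': 193.68981062210077, 'distortion': array([0.00134369, 0.        , 0.        , 0.        , 0.        ]), 'R': array([[-0.81368817, -0.58107438,  0.01625182],
       [-0.4151178 ,  0.56127098, -0.71599728],
       [ 0.406926  , -0.58934494, -0.69791387]]), 't': array([0.46705719, 0.25164662, 0.92229183])} [0.10919737 0.67370105 0.81626803]
top {'vertical_fov': 51.19684162430765, 'cx': 314.8794680237577, 'cy': 198.44185074578718, 'distortion': array([-0.0580704,  0.       ,  0.       ,  0.       ,  0.       ]), 'R': array([[-0.01739267, -0.99983301, -0.005607  ],
       [-0.99094348,  0.01798428, -0.13306981],
       [ 0.13314843,  0.00324178, -0.99109081]]), 't': array([0.04152823, 0.5359611 , 1.26051814])} [0.36399344 0.02779609 1.32084103]
{'clock': 0.1, 'q': array([-1.17667765e+00,  3.08926214e-01,  1.63508947e+00,  3.56921063e-06,
        1.19968426e+00, -6.97198683e-02]), 'joint_vel': array([ 0.00010763, -0.0012192 , -0.00167588,  0.0017909 ,  0.00119026,
       -0.00020516]), 'joint_efforts': array([ 2.87999640e-06, -4.16408300e+01, -2.77643591e+01, -5.91666117e-05,
        4.06629217e-03,  1.81731366e-05]), 'eef_pos': array([ 0.27942917, -0.55861818,  0.40354197]), 'eef_rot': array([-1.04008203e-03,  9.73226660e-01,  2.29845073e-01, -1.68511304e-04]), 'contact_force': array([ 0.14026788, -0.01234835, -0.11451623]), 'ft_torque': array([0.04352298, 0.02087709, 0.00793895]), 'finger_force': 0.0, 'gripper_width': 0.998448406401959}
```

View pics/top0.png

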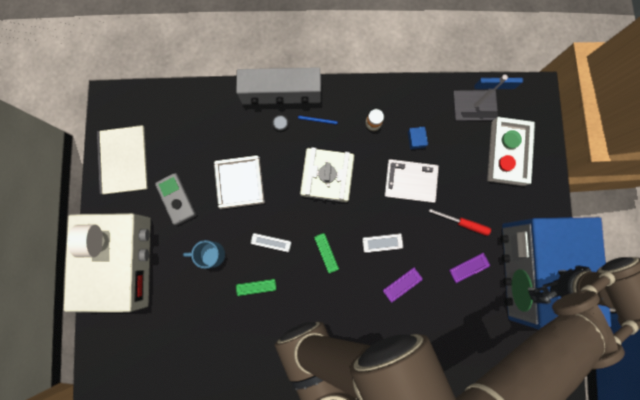

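View pics/side0.png

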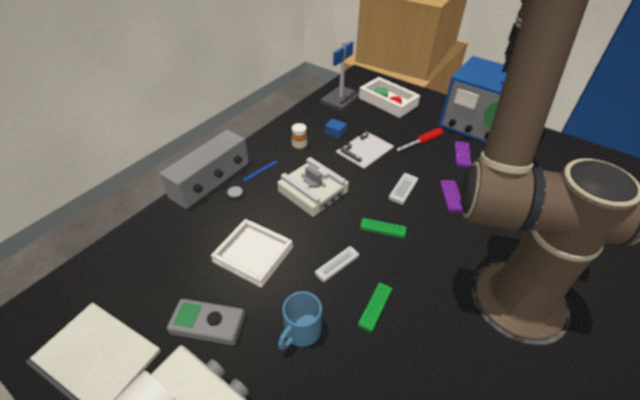

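The top view shows the head at (328,174), the tray at (239,182) and the squarer at (411,181). Grey filters are at (271,242) and (382,243); the green and purple ones are look-alikes. Next I'll enlarge and measure.

```bash
cat > h.py <<'E'
from bench import monitor, grab_frame, calibration
import cv2, numpy as np
from scipy.spatial.transform import Rotation as Ro
def K(c):
    f=200/np.tan(np.radians(c["vertical_fov"]/2)); return np.array([[f,0,c["cx"]],[0,f,c["cy"]],[0,0,1.]])
def rays(n,px):
    c=calibration(n); u=cv2.undistortPoints(np.array(px,float).reshape(-1,1,2),K(c),c["distortion"])[:,0]
    d=np.c_[u,np.ones(len(u))]@c["R"]; return -c["R"].T@c["t"],d
def plane(n,px,z):
    o,d=rays(n,px); return o+d*((z-o[2])/d[:,2])[:,None]
def proj(n,X):
    c=calibration(n); return cv2.projectPoints(np.array(X,float).reshape(-1,1,3),cv2.Rodrigues(c["R"])[0],c["t"],K(c),c["distortion"])[0][:,0]
def rect(n,mask,box,z,up=4):
    """largest blob in box -> centre, long-axis dir, sizes in m on plane z"""
    x0,y0,x1,y1=box; m=np.zeros_like(mask); m[y0:y1,x0:x1]=mask[y0:y1,x0:x1]
    cs=cv2.findContours(m,cv2.RETR_EXTERNAL,cv2.CHAIN_APPROX_NONE)[0]; c=max(cs,key=cv2.contourArea)[:,0]
    w=plane(n,c,z)[:,:2]; (cx,cy),(a,b),t=cv2.minAreaRect((w*1000).astype(np.float32))
    if a<b: a,b,t=b,a,t+90
    return np.round([cx,cy,a,b,(t+90)%180-90],1)
def tool():
    s=monitor.state(); R=Ro.from_quat(np.r_[s["eef_rot"][1:],s["eef_rot"][0]]).as_matrix(); return s,R,s["eef_pos"]
def go(x,y,z=None,ydeg=None):
    """print slide (0.1 m) and twist (30deg) needed to bring grasp point to x,y,z with tool y along world angle ydeg"""
    s,R,p=tool(); g=p+R[:,2]*.155; z=g[2] if z is None else z
    d=R.T@(np.array([x,y,z])-g)*10
    a=np.degrees(np.arctan2(R[1,1],R[0,1])); tw=0
    if ydeg is not None: tw=-((ydeg-a+90)%180-90)/30
    print("grasp",np.round(g,4),"yang",round(a,2),"slide",np.round(d,3),"twist",round(tw,3),"q6",round(s["q"][5],2),"t",round(s["clock"],1))
E
python3 - <<'E'
from h import *
t=cv2.imread("pics/top0.png"); 
cv2.imwrite("pics/crop0.png",cv2.resize(t[125:265,200:450],None,fx=3.2,fy=3.2,interpolation=cv2.INTER_CUBIC))
for n in("top","side"):
    im=cv2.imread(f"pics/{n}0.png"); g=(im.min(2)>95).astype(np.uint8); 
    B={"top":dict(f1=(245,225,298,258,.012),f2=(355,225,410,260,.012),head=(295,140,360,210,.04),tray=(210,150,268,212,.03),sq=(380,150,445,210,.003)),
       "side":dict(f1=(310,240,362,285,.012),f2=(383,165,422,210,.012))}[n]
    for k,b in B.items(): print(n,k,rect(n,g,b[:4],b[4]))
    h=cv2.cvtColor(im,cv2.COLOR_BGR2HSV)
    for nm,lo,hi in(("green",45,75),("purple",130,165)):
        m=cv2.inRange(h,(lo,90,60),(hi,255,255))
        for c in cv2.findContours(m,0,1)[0]:
            if cv2.contourArea(c)>150: x,y,w,hh=cv2.boundingRect(c); print(n,nm,(x,y),rect(n,m,(x,y,x+w,y+hh),.012))
go(.5,0,.3,0)
E
```

```text
top f1 [404.4 173.5 126.3  37.1  76.6]
top f2 [ 396.7 -176.2  126.1   49.1  -84.8]
top head [614.7  -6.9 158.2 153.5  -8.7]
top tray [596.9 272.1 155.4 146.2   6.1]
top sq [ 594.1 -279.   166.3  126.1   82. ]
top green (235, 278) [267.2 220.  127.4  39.8 -82.5]
top green (314, 233) [3.696e+02 1.000e-01 1.264e+02 3.880e+01 2.090e+01]
top green (160, 178) [587.  500.5  50.4  40.  -64. ]
top green (503, 131) [ 724.  -613.1   56.8   52.5  -48.2]
top purple (383, 267) [ 266.7 -233.5  126.6   51.   -55.3]
top purple (449, 252) [ 314.  -446.5  127.1   50.8  -65.7]
side f1 [403.8 173.7 128.9  40.7  76.9]
side f2 [ 396.6 -174.2  139.5   50.8  -84.8]
side green (174, 303) [597.1 488.2  52.   41.5 -64.5]
side green (357, 282) [266.4 221.3 131.2  38.5 -82.4]
side green (360, 218) [368.8   2.8 126.9  48.6  20.9]
side green (484, 103) [ 319.9 -738.8  184.5   33.5  -80.5]
side purple (439, 179) [ 266.7 -232.1  137.5   53.7  -55.5]
side purple (454, 141) [ 312.9 -442.3  146.4   53.9  -65.1]
grasp [ 0.2793 -0.5583  0.2485] yang -63.42 slide [ 4.472 -4.007 -0.505] twist -2.114 q6 -0.07 t 0.1
```

View pics/crop0.png

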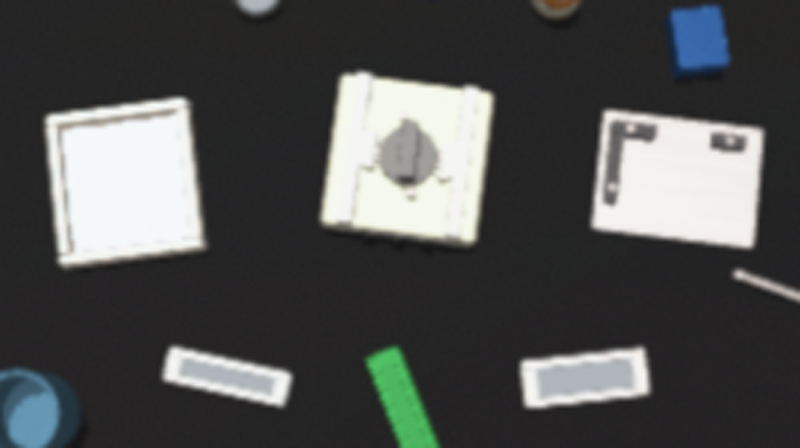

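Two filters are present: the mid one (44 mm) at (0.397,-0.175) and the narrow one (32 mm) at (0.404,0.174). The squarer's long fence is on its far side and its end fence on the left, so its frame is yawed about -8°. Now a zoom on the head and squarer in both views.

```bash
python3 - <<'E'
import cv2,numpy as np
t=cv2.imread("pics/top0.png");s=cv2.imread("pics/side0.png")
r=lambda i:cv2.resize(i,(400,300),interpolation=cv2.INTER_CUBIC)
a=np.vstack([np.hstack([r(t[145:205,290:370]),r(s[152:221,272:364])]),np.hstack([r(t[150:210,375:455]),r(s[124:172,332:396])])])
cv2.imwrite("pics/zoom0.png",a)
E
```

```text
(no output)
```

View pics/zoom0.png

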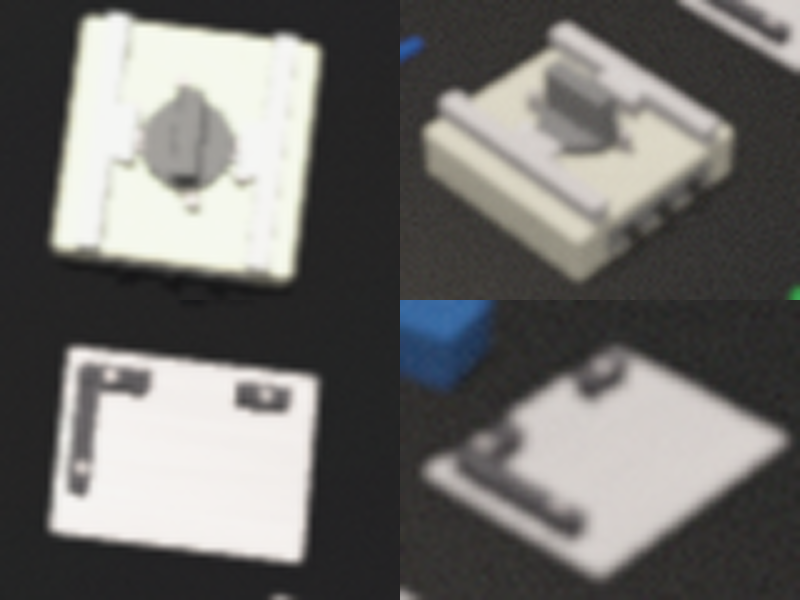

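```bash
python3 - <<'E'
from h import *
T=lambda p,o=(290,145):[(o[0]+(u+.5)/5-.5,o[1]+(v+.5)/5-.5) for u,v in p]
S=lambda p:[(272+(u-400+.5)/4.348-.5,152+(v+.5)/4.348-.5) for u,v in p]
def show(n,w): print(n,np.round(w[:,:2]*1000,1).tolist(),"mean",np.round(w[:,:2].mean(0)*1000,1))
ang=lambda a,b: round(float(np.degrees(np.arctan2(*(a-b)[[1,0]]))),1)
r=plane("top",T([(118,15),(88,250),(287,38),(258,270)]),.056); show("rails top",r); print(ang(r[0],r[1]),ang(r[2],r[3]))
d=plane("top",T([(85,18),(320,45),(295,280),(52,248)]),.04); show("deck top",d)
r=plane("side",S([(455,98),(597,210),(565,30),(705,128)]),.056); show("rails side",r); print(ang(r[0],r[1]),ang(r[2],r[3]))
show("disc",plane("top",T([(188,145)]),.051))
b=plane("top",T([(189,92),(188,178)]),.084); show("bar",b); print(ang(b[0],b[1]))
b=plane("side",S([(548,68),(614,100)]),.084); show("bar side",b); print(ang(b[0],b[1]))
q=plane("top",T([(70,46),(319,74),(302,263),(50,234)],(375,150)),.003); show("sq",q); print(ang(q[0],q[3]),ang(q[1],q[2]),ang(q[0],q[1]),ang(q[3],q[2]))
S2=lambda p:[(332+(u-400+.5)/6.25-.5,124+(v+.5)/6.25-.5) for u,v in p]
q=plane("side",S2([(425,172),(618,47),(790,138),(600,278)]),.003); show("sq side",q); print(ang(q[0],q[3]),ang(q[1],q[2]),ang(q[0],q[1]),ang(q[3],q[2]))
E
```

```text
rails top [[693.6, 34.4], [546.2, 55.2], [677.0, -70.3], [532.0, -48.5]] mean [612.2  -7.3]
-8.1 -8.6
deck top [[696.2, 55.3], [676.0, -92.2], [527.4, -72.2], [550.2, 77.9]] mean [612.5  -7.8]
rails side [[690.2, 30.9], [549.7, 60.2], [674.1, -71.8], [537.2, -45.0]] mean [612.8  -6.4]
-11.8 -11.1
disc [[611.4, -7.5]] mean [611.4  -7.5]
bar [[637.6, -7.9], [584.8, -6.2]] mean [611.2  -7. ]
-1.9
bar side [[638.3, -5.6], [584.2, -5.7]] mean [611.3  -5.6]
0.1
sq [[665.9, -208.3], [644.8, -369.1], [522.0, -351.0], [543.6, -190.3]] mean [ 594.1 -279.7]
-8.3 -8.4 82.5 82.3
sq side [[666.7, -208.0], [642.7, -370.9], [522.0, -353.7], [544.7, -188.9]] mean [ 594.  -280.4]
-8.9 -8.1 81.6 82.2
```

```bash
python3 -c "
from h import *
go(.6115,-.0068,.14,89)"
```

```text
grasp [ 0.2793 -0.5583  0.2485] yang -63.42 slide [ 5.438 -3.444  1.093] twist 0.919 q6 -0.07 t 0.1
```

```bash
R='{"grip":[1,1,1,1],"slide":[[0.3,-0.19,0],[0.6,-0.38,0],[0.9,-0.57,0],[0.9,-0.57,0]],"twist":[0,0,0,0]}'; true
python3 -m creep '{"grip":[1,1,1,1],"slide":[[0.3,-0.19,0],[0.6,-0.38,0],[0.9,-0.57,0],[0.9,-0.57,0]],"twist":[0,0,0,0]}' 40 | tail -3
python3 -m creep '{"grip":[1,1,1,1],"slide":[[0.3,-0.19,0],[0.6,-0.38,0],[0.9,-0.57,0],[0.9,-0.57,0]],"twist":[0,0,0,0]}' >/dev/null
python3 -m creep '{"grip":[1,1,1,1],"slide":[[0.3,-0.19,0],[0.6,-0.38,0],[0.9,-0.57,0],[0.9,-0.57,0]],"twist":[0,0,0,0]}' >/dev/null
python3 -m creep '{"grip":[1,1,1,1],"slide":[[0.3,-0.19,0],[0.6,-0.38,0],[0.9,-0.57,0],[0.9,-0.57,0]],"twist":[0,0,0,0]}' >/dev/null
python3 -m creep '{"grip":[1,1,1,1],"slide":[[0.3,-0.19,0],[0.6,-0.38,0],[0.9,-0.57,0],[0.9,-0.57,0]],"twist":[0,0,0,0]}' >/dev/null
python3 -m creep '{"grip":[1,1,1,1,1,1,1],"slide":[[0.3,-0.19,0],[0.6,-0.38,0],[0.9,-0.57,0],[0.9,-0.57,0],[0.9,-0.57,0],[0.9,-0.57,0],[0.9,-0.57,0]],"twist":[0.15,0.35,0.55,0.75,0.92,0.92,0.92]}' 
python3 -c "
from h import *
go(.6115,-.0068,.14,89)
im=grab_frame('top'); s=grab_frame('side'); import cv2
cv2.imwrite('pics/a.png',np.vstack([im,s])[:,:,::-1])"
```

```text
contact_force: [-0.0, -0.0, -0.9]
gripper_width: 1.001
finger_force: 0.0
clock: 2.35
eef_pos: [0.6094, -0.0127, 0.4042]
eef_rot: [0.0, 1.0, -0.008, -0.001]
contact_force: [0.1, -0.9, -0.8]
gripper_width: 0.998
finger_force: 0.0
grasp [ 0.6093 -0.0128  0.2492] yang -90.92 slide [ 0.022 -0.061  1.092] twist 0.003 q6 1.49 t 2.4
```

```bash

python3 -m creep '{"grip":[0.6,0.6,0.6,0.6,0.6,0.6],"slide":[[0.02,-0.06,0.3],[0.02,-0.06,0.6],[0.02,-0.06,0.9],[0.02,-0.06,1.0],[0.02,-0.06,1.0],[0.02,-0.06,1.0]],"twist":[0,0,0,0,0,0]}' 60 >/dev/null
python3 -m creep '{"grip":[0.6,0.6,0.6,0.6,0.6,0.6,0.6,0.6],"slide":[[0,0,0.2],[0,0,0.4],[0,0,0.55],[0,0,0.65],[0,0,0.72],[0,0,0.72],[0,0,0.72],[0,0,0.72]],"twist":[0,0,0,0,0,0,0,0]}' 
python3 -m creep '{"grip":[0,0,0,0,0,0,0,0,0,0],"slide":[[0,0,0],[0,0,0],[0,0,0],[0,0,0],[0,0,0],[0,0,0],[0,0,0],[0,0,0],[0,0,0],[0,0,0]],"twist":[0,0,0,0,0,0,0,0,0,0]}' 60
python3 -c "
from h import *
go(.6115,-.0068,.14,89)"
```

```text
clock: 3.62
eef_pos: [0.6125, -0.0057, 0.2342]
eef_rot: [0.0, 1.0, -0.009, 0.001]
contact_force: [0.3, -0.6, 0.4]
gripper_width: 0.599
finger_force: 0.0
clock: 4.45
eef_pos: [0.6122, -0.0056, 0.2336]
eef_rot: [0.0, 1.0, -0.009, 0.001]
contact_force: [-0.5, 0.6, 5.6]
gripper_width: 0.174
finger_force: 60.4
grasp [ 0.6125 -0.0056  0.0786] yang -91.02 slide [-0.009  0.012 -0.614] twist -0.001 q6 1.51 t 4.5
```

```bash

python3 -m creep '{"grip":[0,0,0,0,0,0,0,0,0,0],"slide":[[0,0,0],[0,0,0],[0,0,0],[0,0,0],[0,0,0],[0,0,0],[0,0,0],[0,0,0],[0,0,0],[0,0,0]],"twist":[-0.1,-0.2,-0.3,-0.4,-0.5,-0.6,-0.7,-0.8,-0.9,-0.9]}'
python3 -m creep '{"grip":[0,0,0,0,0,0,0,0,0,0,0,0],"slide":[[0,0,0],[0,0,0],[0,0,0],[0,0,0],[0,0,0],[0,0,0],[0,0,0],[0,0,0],[0,0,0],[0,0,0],[0,0,0],[0,0,0]],"twist":[-0.1,-0.2,-0.3,-0.4,-0.5,-0.6,-0.7,-0.8,-0.9,-0.9,-0.9,-0.9]}'
```

```text
clock: 5.28
eef_pos: [0.6123, -0.0057, 0.2336]
eef_rot: [0.0, 0.974, 0.226, 0.001]
contact_force: [0.0, -0.1, 5.8]
gripper_width: 0.173
finger_force: 60.5
clock: 6.28
eef_pos: [0.6123, -0.0055, 0.2336]
eef_rot: [0.0, 0.895, 0.446, 0.001]
contact_force: [0.3, 0.2, 5.2]
gripper_width: 0.173
finger_force: 60.5
```

```bash

python3 -m creep '{"grip":[0,0,0,0,0,0],"slide":[[0,0,0],[0,0,0],[0,0,0],[0,0,0],[0,0,0],[0,0,0]],"twist":[0,0,0,0,0,0]}'
python3 -c "
from h import *
go(.6115,-.0068,.14)
t=grab_frame('top')[:,:,::-1];s=grab_frame('side')[:,:,::-1]
cv2.imwrite('pics/turn.png',np.hstack([cv2.resize(t[125:225,270:390],(400,333)),cv2.resize(s[120:240,250:394],(400,333))]))"
```

```text
clock: 6.78
eef_pos: [0.6122, -0.0055, 0.2336]
eef_rot: [0.0, 0.895, 0.446, 0.001]
contact_force: [0.9, 0.3, 5.4]
gripper_width: 0.175
finger_force: 60.5
grasp [ 0.6125 -0.0055  0.0786] yang -37.03 slide [-0.016  0.001 -0.614] twist 0 q6 0.57 t 6.8
```

View pics/turn.png

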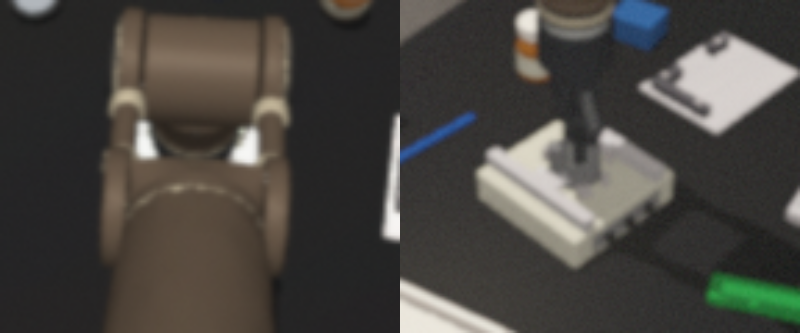

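The fingers hold the bar and the cap has turned with them by 54°. Next, a slow lift.

```bash

python3 -m creep '{"grip":[0,0,0,0,0,0,0,0,0],"slide":[[0,0,-0.05],[0,0,-0.1],[0,0,-0.2],[0,0,-0.3],[0,0,-0.45],[0,0,-0.6],[0,0,-0.7],[0,0,-0.7],[0,0,-0.7]],"twist":[0,0,0,0,0,0,0,0,0]}'
python3 -c "
from h import *
go(.597,.272,.15,3)"
```

```text
clock: 7.63
eef_pos: [0.6119, -0.0056, 0.3038]
eef_rot: [0.001, 0.895, 0.446, 0.001]
contact_force: [-0.8, 0.4, -0.4]
gripper_width: 0.172
finger_force: 59.6
grasp [ 0.6123 -0.0056  0.1488] yang -37.02 slide [ 2.125 -1.794 -0.013] twist -1.334 q6 0.57 t 7.6
```

```bash

python3 -m creep '{"grip":[0,0,0,0,0],"slide":[[0.2,-0.17,0],[0.4,-0.34,0],[0.6,-0.51,0],[0.71,-0.6,0],[0.71,-0.6,0]],"twist":[0,0,0,0,0]}' >/dev/null
python3 -m creep '{"grip":[0,0,0,0,0],"slide":[[0.2,-0.17,0],[0.4,-0.34,0],[0.6,-0.51,0],[0.71,-0.6,0],[0.71,-0.6,0]],"twist":[0,0,0,0,0]}' >/dev/null
python3 -m creep '{"grip":[0,0,0,0,0,0,0],"slide":[[0.2,-0.17,0],[0.4,-0.34,0],[0.6,-0.51,0],[0.71,-0.6,0],[0.71,-0.6,0],[0.71,-0.6,0],[0.71,-0.6,0]],"twist":[0,0,0,0,0,0,0]}'
python3 -c "
from h import *
go(.597,.272,.0505)
s=grab_frame('side')[:,:,::-1]
cv2.imwrite('pics/carry.png',cv2.resize(s[120:320,150:400],(750,600)))"
```

```text
clock: 9.05
eef_pos: [0.5964, 0.2714, 0.3023]
eef_rot: [0.001, 0.895, 0.446, -0.001]
contact_force: [0.3, -0.1, -2.5]
gripper_width: 0.176
finger_force: 59.6
grasp [0.5963 0.2712 0.1473] yang -37.05 slide [0.013 0.    0.968] twist 0 q6 1.01 t 9.1
```

View pics/carry.png

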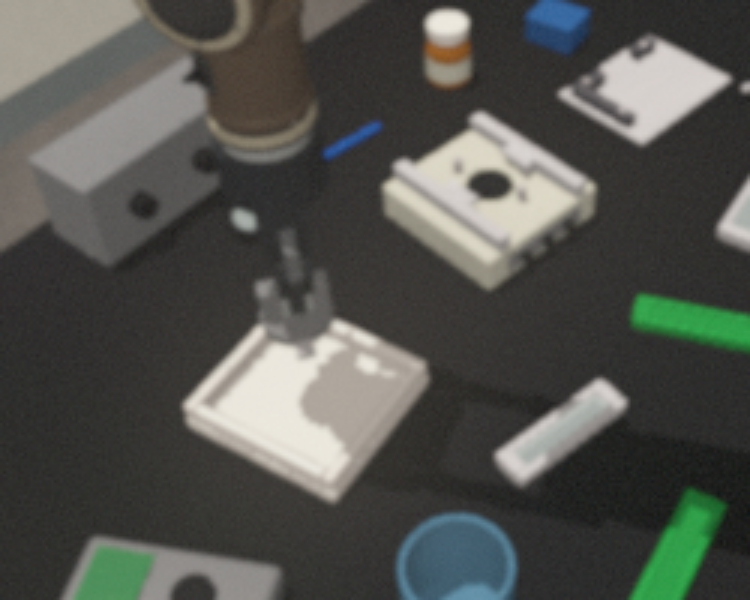

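The cap hangs upright in the fingers over the tray and the port is open. I'll lower it by 96 mm, let go and rise.

```bash

python3 -m creep '{"grip":[0,0,0,0,0,0,0,0,0],"slide":[[0,0,0.2],[0,0,0.4],[0,0,0.6],[0,0,0.75],[0,0,0.85],[0,0,0.92],[0,0,0.95],[0,0,0.96],[0,0,0.96]],"twist":[0,0,0,0,0,0,0,0,0]}'
python3 -m creep '{"grip":[0.1,0.2,0.3,0.4,0.5,0.5,0.5,0.5],"slide":[[0,0,0],[0,0,0],[0,0,0],[0,0,0],[0,0,0],[0,0,0],[0,0,0],[0,0,0]],"twist":[0,0,0,0,0,0,0,0]}'
python3 -m creep '{"grip":[0.5,0.5,0.5,0.5,0.5,0.5],"slide":[[0,0,-0.1],[0,0,-0.3],[0,0,-0.6],[0,0,-0.9],[0,0,-1],[0,0,-1]],"twist":[0,0,0,0,0,0]}'
python3 -c "
from h import *
go(.42,-.1,.17,5.2)"
```

```text
clock: 9.85
eef_pos: [0.5967, 0.2729, 0.2073]
eef_rot: [0.0, 0.895, 0.446, 0.001]
contact_force: [-0.5, -1.2, -1.5]
gripper_width: 0.174
finger_force: 59.6
clock: 10.52
eef_pos: [0.5962, 0.2729, 0.2067]
eef_rot: [0.0, 0.895, 0.446, 0.0]
contact_force: [-0.3, 0.4, -0.3]
gripper_width: 0.502
finger_force: 0.0
clock: 11.02
eef_pos: [0.5979, 0.2735, 0.3118]
eef_rot: [0.0, 0.895, 0.446, 0.005]
contact_force: [0.4, 0.4, -0.2]
gripper_width: 0.499
finger_force: 0.0
grasp [0.5992 0.274  0.1568] yang -37.02 slide [-4.064  0.822 -0.16 ] twist -1.407 q6 1.01 t 11.0
```

```bash

python3 -m creep '{"grip":[0.8,0.8,0.8,0.8],"slide":[[-0.35,0.05,0],[-0.7,0.1,0],[-1,0.15,0],[-1,0.15,0]],"twist":[0,0,0,0]}' >/dev/null
python3 -m creep '{"grip":[0.8,0.8,0.8,0.8],"slide":[[-0.35,0.05,0],[-0.7,0.1,0],[-1,0.15,0],[-1,0.15,0]],"twist":[0,0,0,0]}' >/dev/null
python3 -m creep '{"grip":[0.8,0.8,0.8,0.8],"slide":[[-0.35,0.05,0],[-0.7,0.1,0],[-1,0.15,0],[-1,0.15,0]],"twist":[0,0,0,0]}' >/dev/null
python3 -m creep '{"grip":[0.8,0.8,0.8,0.8,0.8,0.8],"slide":[[-0.35,0.05,0],[-0.7,0.1,0],[-1,0.15,0],[-1,0.15,0],[-1,0.15,0],[-1,0.15,0]],"twist":[-0.15,-0.35,-0.55,-0.75,-0.9,-0.9]}' >/dev/null
python3 -m creep '{"grip":[0.8,0.8,0.8,0.8,0.8,0.8],"slide":[[0,0,0],[0,0,0],[0,0,0],[0,0,0],[0,0,0],[0,0,0]],"twist":[-0.2,-0.4,-0.5,-0.5,-0.5,-0.5]}'
cat >> h.py <<'E'
def look(name,**boxes):
    for n in("top","side"):
        im=grab_frame(n)[:,:,::-1]; cv2.imwrite(f"pics/{n}{name}.png",im); g=(im.min(2)>95).astype(np.uint8)
        for k,(b,z) in boxes.items():
            if k.startswith(n): print(k,rect(n,g,b,z))
E
python3 -c "
from h import *
look('1',top_narrow=((230,215,310,265),.012),top_mid=((350,220,415,270),.012),side_narrow=((300,235,370,292),.012),side_mid=((375,155,425,215),.012))
go(.3967,-.1755,.06,5.2)
cv2.imwrite('pics/both1.png',np.vstack([cv2.resize(cv2.imread('pics/%s1.png'%n),(480,300)) for n in('top','side')]))"
```

```text
clock: 13.02
eef_pos: [0.4035, -0.0822, 0.3064]
eef_rot: [-0.0, 0.676, 0.737, -0.0]
contact_force: [-0.4, -0.1, -0.0]
gripper_width: 0.799
finger_force: 0.0
top_narrow [404.4 173.5 126.3  37.3  76.9]
top_mid [ 355.2 -198.7   34.7   26.2   77.6]
side_narrow [403.8 173.7 128.9  40.7  76.9]
side_mid [ 397.9 -187.5  164.9   51.3  -84.4]
grasp [ 0.4033 -0.0823  0.1515] yang 4.93 slide [-0.923 -0.146  0.915] twist -0.009 q6 -0.39 t 13.1
```

View pics/both1.png

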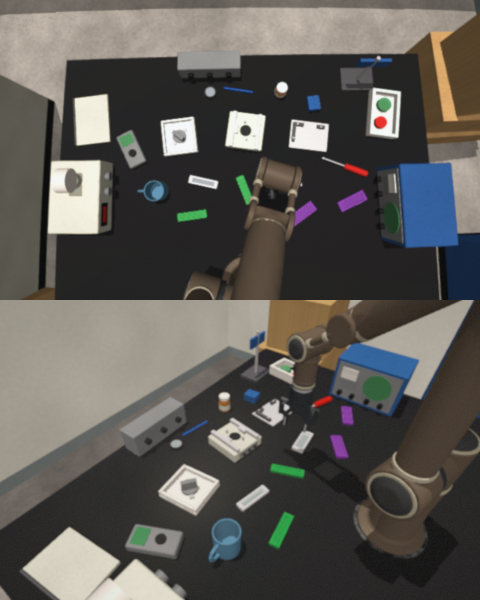

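The cap stands in the tray, there is no wide filter, and the mid filter hasn't moved (side view (403,188)). Going down to it.

```bash

python3 -m creep '{"grip":[0.8,0.8,0.8,0.8,0.8,0.8,0.8],"slide":[[-0.35,-0.05,0],[-0.7,-0.1,0],[-0.92,-0.15,0.2],[-0.92,-0.15,0.5],[-0.92,-0.15,0.8],[-0.92,-0.15,0.91],[-0.92,-0.15,0.91]],"twist":[0,0,0,0,0,0,0]}' 
python3 -c "
from h import *
look('2',side_mid=((380,155,425,215),.012))
cv2.imwrite('pics/s2.png',cv2.resize(cv2.imread('pics/side2.png')[130:230,340:480],(700,500)))
go(.3967,-.1755,.022,5.2)"
```

```text
clock: 13.7
eef_pos: [0.3944, -0.1748, 0.2127]
eef_rot: [-0.004, 0.676, 0.737, -0.001]
contact_force: [-0.1, 0.9, -0.5]
gripper_width: 0.8
finger_force: 0.0
side_mid [ 394.5 -177.1  143.3   55.4  -84.8]
grasp [ 0.3962 -0.1755  0.0605] yang 4.94 slide [-0.     0.005  0.385] twist -0.009 q6 -0.6 t 13.8
```

View pics/s2.png

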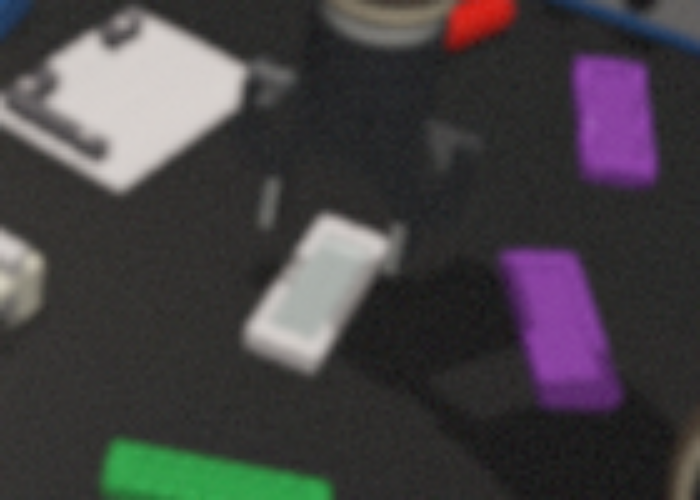

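The open fingers straddle the mid filter, so I'll descend and grip.

```bash

python3 -m creep '{"grip":[0.8,0.8,0.8,0.8,0.8,0.8,0.8],"slide":[[0,0,0.1],[0,0,0.2],[0,0,0.3],[0,0,0.36],[0,0,0.38],[0,0,0.38],[0,0,0.38]],"twist":[0,0,0,0,0,0,0]}' 60
python3 -m creep '{"grip":[0.4,0.3,0.2,0.2,0.2,0.2,0.2,0.2],"slide":[[0,0,0],[0,0,0],[0,0,0],[0,0,0],[0,0,0],[0,0,0],[0,0,0],[0,0,0]],"twist":[0,0,0,0,0,0,0,0]}' 60
python3 -m creep '{"grip":[0.2,0.2,0.2,0.2,0.2,0.2],"slide":[[0,0,-0.1],[0,0,-0.2],[0,0,-0.3],[0,0,-0.4],[0,0,-0.4],[0,0,-0.4]],"twist":[0,0,0,0,0,0]}' 60
python3 -c "
from h import *
c,s=np.cos(np.radians(-8.1)),np.sin(np.radians(-8.1))
def sq(x,y): return .594+c*x-s*y, -.280+s*x+c*y
print(sq(13-8,-8)); go(*sq(13-8 and .005,-.008),None,-8.1); go(*sq(.013,0),None,-8.1)"
```

```text
clock: 14.38
eef_pos: [0.3963, -0.1755, 0.1775]
eef_rot: [-0.0, 0.676, 0.737, -0.0]
contact_force: [0.3, 0.2, 0.6]
gripper_width: 0.798
finger_force: 0.0
clock: 15.05
eef_pos: [0.3966, -0.1758, 0.1785]
eef_rot: [0.001, 0.676, 0.737, 0.0]
contact_force: [-1.6, 1.6, 5.7]
gripper_width: 0.486
finger_force: 60.5
clock: 15.55
eef_pos: [0.3968, -0.1759, 0.2188]
eef_rot: [0.001, 0.676, 0.737, 0.0]
contact_force: [0.8, 0.5, -1.9]
gripper_width: 0.489
finger_force: 61.6
(np.float64(4.416908433082127), np.float64(-8.904695421420374))
grasp [ 0.3971 -0.1761  0.0638] yang 4.97 slide [-1.295  1.902  0.006] twist 0.436 q6 -0.6 t 15.6
grasp [ 0.3971 -0.1761  0.0638] yang 4.97 slide [-1.235  1.998  0.007] twist 0.436 q6 -0.6 t 15.6
```

```bash

python3 -m creep '{"grip":[0.2,0.2,0.2,0.2,0.2],"slide":[[-0.2,0.3,0],[-0.4,0.6,0],[-0.6,0.9,0],[-0.65,0.95,0],[-0.65,0.95,0]],"twist":[0,0,0,0,0]}' >/dev/null
python3 -m creep '{"grip":[0.2,0.2,0.2,0.2,0.2,0.2,0.2],"slide":[[-0.2,0.3,0],[-0.4,0.6,0],[-0.6,0.9,0],[-0.65,0.95,0],[-0.65,0.95,0],[-0.65,0.95,0],[-0.65,0.95,0]],"twist":[0.1,0.2,0.3,0.4,0.44,0.44,0.44]}'
cat >> h.py <<'E'
def rel(ox,oy,yaw):
    """grasp point in the planar frame (mm) and state"""
    s,R,p=tool(); g=p+R[:,2]*.155; a=np.radians(yaw); d=(g[:2]-[ox,oy])*1000
    print("rel",np.round([np.cos(a)*d[0]+np.sin(a)*d[1],-np.sin(a)*d[0]+np.cos(a)*d[1],g[2]*1000],1),"F in frame",np.round([np.cos(a)*s["contact_force"][0]+np.sin(a)*s["contact_force"][1],-np.sin(a)*s["contact_force"][0]+np.cos(a)*s["contact_force"][1],s["contact_force"][2]],1),"w",round(s["gripper_width"],3),"yaw",round(float(np.degrees(np.arctan2(R[1,1],R[0,1]))),2))
SQ=(.594,-.280,-8.1); HD=(.612,-.0068,-8.4)
E
python3 -c "
from h import *
rel(*SQ); look('3')
cv2.imwrite('pics/s3.png',np.hstack([cv2.resize(cv2.imread('pics/side3.png')[110:200,320:440],(400,300)),cv2.resize(cv2.imread('pics/top3.png')[140:230,360:480],(400,300))]))
"
```

```text
clock: 16.55
eef_pos: [0.5947, -0.2873, 0.2161]
eef_rot: [-0.003, 0.756, 0.655, -0.001]
contact_force: [0.3, -0.1, -2.8]
gripper_width: 0.489
finger_force: 61.8
rel [ 1.  -6.9 61.1] F in frame [ 0.3 -0.  -2.8] w 0.489 yaw -8.17
```

View pics/s3.png

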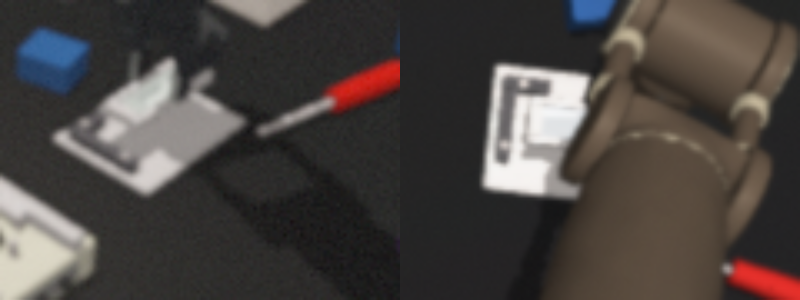

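The filter hangs level above the plate, clear of both fences. Lowering it now; tool y is squarer +x and tool x is squarer +y.

```bash

python3 -m creep '{"grip":[0.2,0.2,0.2,0.2,0.2,0.2,0.2],"slide":[[0,0,0.1],[0,0,0.2],[0,0,0.28],[0,0,0.31],[0,0,0.32],[0,0,0.32],[0,0,0.32]],"twist":[0,0,0,0,0,0,0]}'
python3 -c "
from h import *
rel(*SQ)"
```

```text
clock: 17.23
eef_pos: [0.597, -0.2887, 0.1857]
eef_rot: [0.0, 0.756, 0.655, 0.0]
contact_force: [-0.4, 0.2, -1.7]
gripper_width: 0.489
finger_force: 61.8
rel [ 4.2 -8.2 30.7] F in frame [-0.4  0.2 -1.7] w 0.489 yaw -8.23
```

```bash

python3 -m creep '{"grip":[0.2,0.2,0.2,0.2,0.2,0.2],"slide":[[0,0,0.02],[0,0,0.035],[0.02,0,0.035],[0.04,0,0.035],[0.06,0,0.035],[0.06,0,0.035]],"twist":[0,0,0,0,0,0]}' | grep -E "force|pos"
python3 -m creep '{"grip":[0.2,0.2,0.2],"slide":[[0.01,0,0],[0.02,0,0],[0.02,0,0]],"twist":[0,0,0]}'| grep -E "force|pos"
python3 -m creep '{"grip":[0.2,0.2,0.2],"slide":[[0.01,0,0],[0.01,0,0],[0.01,0,0]],"twist":[0,0,0]}'| grep -E "force|pos"
python3 -c "
from h import *
rel(*SQ)"
```

```text
eef_pos: [0.5978, -0.2821, 0.1822]
contact_force: [0.3, 0.2, -2.3]
finger_force: 61.8
eef_pos: [0.598, -0.2805, 0.1822]
contact_force: [-0.6, -0.6, -1.5]
finger_force: 61.8
eef_pos: [0.5981, -0.2797, 0.1822]
contact_force: [0.6, -0.1, -1.6]
finger_force: 61.8
rel [ 4.   0.9 27.2] F in frame [ 0.6  0.  -1.6] w 0.487 yaw -8.23
```

```bash

python3 -m creep '{"grip":[0.2,0.2,0.2],"slide":[[0.01,0,0],[0.01,0,0],[0.01,0,0]],"twist":[0,0,0]}'| grep -E "t_force"
python3 -m creep '{"grip":[0.2,0.2,0.2],"slide":[[0.01,0,0],[0.01,0,0],[0.01,0,0]],"twist":[0,0,0]}'| grep -E "t_force"
python3 -c "
from h import *
rel(*SQ)"
```

```text
contact_force: [-0.5, 0.2, -1.8]
contact_force: [-1.3, -6.0, -2.2]
rel [ 4.1  1.8 27.4] F in frame [-0.4 -6.1 -2.2] w 0.489 yaw -8.21
```

End fence touched at -6 N. Now towards the long fence.

```bash

python3 -m creep '{"grip":[0.2,0.2,0.2,0.2,0.2],"slide":[[0,0.02,0],[0,0.04,0],[0,0.06,0],[0,0.06,0],[0,0.06,0]],"twist":[0,0,0,0,0]}'| grep -E "t_force"
python3 -m creep '{"grip":[0.2,0.2,0.2],"slide":[[0,0.01,0],[0,0.01,0],[0,0.01,0]],"twist":[0,0,0]}'| grep -E "t_force"
python3 -m creep '{"grip":[0.2,0.2,0.2],"slide":[[0,0.01,0],[0,0.01,0],[0,0.01,0]],"twist":[0,0,0]}'| grep -E "t_force"
python3 -c "
from h import *
rel(*SQ)"
```

```text
contact_force: [-2.1, -4.4, -2.7]
contact_force: [-3.4, -4.8, -1.5]
contact_force: [-4.2, -4.7, -0.7]
rel [10.8  1.8 26.8] F in frame [-3.5 -5.3 -0.7] w 0.486 yaw -8.19
```

```bash

python3 -m creep '{"grip":[0.2,0.2,0.2],"slide":[[0,0.01,0],[0,0.01,0],[0,0.01,0]],"twist":[0,0,0]}'| grep -E "t_force"
python3 -m creep '{"grip":[0.2,0.2,0.2],"slide":[[0,0.01,0],[0,0.01,0],[0,0.01,0]],"twist":[0,0,0]}'| grep -E "t_force"
python3 -c "
from h import *
rel(*SQ)"
```

```text
contact_force: [-3.1, -6.0, -1.9]
contact_force: [-3.6, -5.1, -1.3]
rel [12.3  1.8 26.8] F in frame [-2.8 -5.6 -1.3] w 0.488 yaw -8.19
```

```bash

python3 -m creep '{"grip":[0.2,0.2,0.2],"slide":[[0,0.01,0],[0,0.01,0],[0,0.01,0]],"twist":[0,0,0]}'| grep -E "t_force"
python3 -m creep '{"grip":[0.2,0.2,0.2],"slide":[[0,0.01,0],[0,0.01,0],[0,0.01,0]],"twist":[0,0,0]}'| grep -E "t_force"
python3 -c "
from h import *
rel(*SQ)"
```

```text
contact_force: [-6.8, -5.0, 0.5]
contact_force: [-8.3, -4.2, 3.6]
rel [12.5  1.8 26.8] F in frame [-7.6 -5.3  3.6] w 0.489 yaw -8.19
```

Both fences are touched, so let go, then grip afresh.

```bash

python3 -m creep '{"grip":[0.52,0.55,0.6,0.65,0.65,0.65,0.65,0.65,0.65,0.65],"slide":[[0,0,0],[0,0,0],[0,0,0],[0,0,0],[0,0,0],[0,0,0],[0,0,0],[0,0,0],[0,0,0],[0,0,0]],"twist":[0,0,0,0,0,0,0,0,0,0]}'
python3 -c "
from h import *
rel(*SQ); look('4')
cv2.imwrite('pics/s4.png',np.hstack([cv2.resize(cv2.imread('pics/side4.png')[110:200,320:440],(400,300),interpolation=2),cv2.resize(cv2.imread('pics/top4.png')[140:230,360:480],(400,300),interpolation=2)]))
"
```

```text
clock: 21.48
eef_pos: [0.6103, -0.2794, 0.1822]
eef_rot: [0.0, 0.756, 0.655, 0.0]
contact_force: [0.1, 0.3, 0.2]
gripper_width: 0.65
finger_force: 0.0
rel [16.1  2.9 27.2] F in frame [0.1 0.3 0.2] w 0.65 yaw -8.22
```

View pics/s4.png

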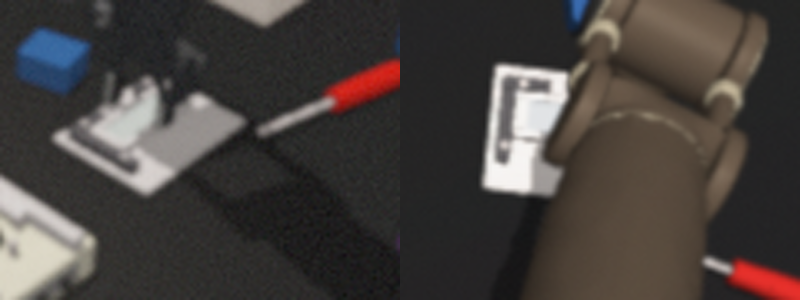

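Let go; the side view shows it flat in the corner. One nudge with the near finger will seat it against the long fence.

```bash

python3 -m creep '{"grip":[0.65,0.65,0.65,0.65],"slide":[[0,0.02,0],[0,0.03,0],[0,0.04,0],[0,0.04,0]],"twist":[0,0,0,0]}'| grep -E "t_force"
python3 -m creep '{"grip":[0.65,0.65,0.65],"slide":[[0,0.01,0],[0,0.02,0],[0,0.02,0]],"twist":[0,0,0]}'| grep -E "t_force"
python3 -m creep '{"grip":[0.65,0.65,0.65],"slide":[[0,0.01,0],[0,0.02,0],[0,0.02,0]],"twist":[0,0,0]}'| grep -E "t_force"
python3 -c "
from h import *
rel(*SQ)"
```

```text
contact_force: [-6.0, 0.5, 3.0]
contact_force: [-8.5, 0.3, 7.0]
contact_force: [-12.5, 0.9, 8.4]
rel [18.5  2.9 26.5] F in frame [-12.5  -0.9   8.4] w 0.648 yaw -8.16
```

```bash

python3 -m creep '{"grip":[0.65,0.65,0.65,0.65,0.65,0.65,0.65,0.65],"slide":[[0,-0.05,0],[0,-0.09,0],[0,-0.11,0],[0,-0.11,0],[0,-0.11,0],[0,-0.11,0],[0,-0.11,0],[0,-0.11,0]],"twist":[0,0,0,0,0,0,0,0]}'| grep -E "r_force|t_force"
python3 -c "
from h import *
rel(*SQ)"
python3 -m creep '{"grip":[0.4,0.3,0.2,0.2,0.2,0.2,0.2,0.2],"slide":[[0,0,0],[0,0,0],[0,0,0],[0,0,0],[0,0,0],[0,0,0],[0,0,0],[0,0,0]],"twist":[0,0,0,0,0,0,0,0]}' 60
python3 -c "
from h import *
rel(*SQ)"
python3 -m creep '{"grip":[0.2,0.2,0.2,0.2,0.2,0.2,0.2],"slide":[[0,0,-0.1],[0,0,-0.2],[0,0,-0.4],[0,0,-0.6],[0,0,-0.8],[0,0,-0.8],[0,0,-0.8]],"twist":[0,0,0,0,0,0,0]}'
python3 -c "
from h import *
rel(*SQ);go(*HD[:2],None,HD[2])"
```

```text
contact_force: [0.6, 0.1, 0.4]
finger_force: 0.0
rel [13.4  2.9 27.2] F in frame [0.5 0.2 0.4] w 0.652 yaw -8.22
clock: 23.75
eef_pos: [0.6069, -0.2789, 0.1827]
eef_rot: [-0.001, 0.756, 0.655, -0.0]
contact_force: [-2.6, 2.1, 5.2]
gripper_width: 0.487
finger_force: 60.1
rel [12.4  2.9 27.7] F in frame [-2.9  1.7  5.2] w 0.487 yaw -8.22
clock: 24.33
eef_pos: [0.6082, -0.2793, 0.2643]
eef_rot: [0.002, 0.756, 0.655, 0.001]
contact_force: [-0.1, -0.0, -1.8]
gripper_width: 0.487
finger_force: 61.3
rel [ 14.7   2.4 109.3] F in frame [-0.1 -0.  -1.8] w 0.487 yaw -8.23
grasp [ 0.6089 -0.2797  0.1093] yang -8.23 slide [ 2.705 -0.36  -0.005] twist 0.006 q6 -0.35 t 24.3
```

```bash

python3 -m creep '{"grip":[0.2,0.2,0.2,0.2,0.2],"slide":[[0.25,-0.03,0],[0.5,-0.06,0],[0.75,-0.1,0],[0.91,-0.12,0],[0.91,-0.12,0]],"twist":[0,0,0,0,0]}' >/dev/null
python3 -m creep '{"grip":[0.2,0.2,0.2,0.2,0.2],"slide":[[0.25,-0.03,0],[0.5,-0.06,0],[0.75,-0.1,0],[0.91,-0.12,0],[0.91,-0.12,0]],"twist":[0,0,0,0,0]}' >/dev/null
python3 -m creep '{"grip":[0.2,0.2,0.2,0.2,0.2,0.2,0.2,0.2],"slide":[[0.25,-0.03,0],[0.5,-0.06,0],[0.75,-0.1,0],[0.91,-0.12,0],[0.91,-0.12,0],[0.91,-0.12,0],[0.91,-0.12,0],[0.91,-0.12,0]],"twist":[0,0,0,0,0,0,0,0]}'
python3 -c "
from h import *
rel(*HD)"
```

```text
clock: 25.83
eef_pos: [0.6109, -0.0051, 0.262]
eef_rot: [0.0, 0.756, 0.654, -0.0]
contact_force: [-0.1, -0.5, -2.5]
gripper_width: 0.486
finger_force: 61.2
rel [ -1.3   1.4 107. ] F in frame [ 0.  -0.5 -2.5] w 0.486 yaw -8.3
```

```bash

python3 -m creep '{"grip":[0.2,0.2,0.2,0.2,0.2,0.2],"slide":[[0.015,0.013,0.05],[0.015,0.013,0.12],[0.015,0.013,0.18],[0.015,0.013,0.22],[0.015,0.013,0.24],[0.015,0.013,0.24]],"twist":[0,0,0,0,0,0]}'|grep t_force
python3 -m creep '{"grip":[0.2,0.2,0.2,0.2],"slide":[[0,0,0.01],[0,0,0.02],[0,0,0.02],[0,0,0.02]],"twist":[0,0,0,0]}'|grep t_force
python3 -c "
from h import *
rel(*HD)"
```

```text
contact_force: [-0.2, 0.4, -2.0]
contact_force: [-0.1, 1.1, -1.3]
rel [-0.2  4.5 81.4] F in frame [-0.3  1.1 -1.3] w 0.484 yaw -8.22
```

```bash

python3 -m creep '{"grip":[0.2,0.2,0.2,0.2],"slide":[[-0.015,0,0],[-0.015,0,0.01],[-0.015,0,0.01],[-0.015,0,0.01]],"twist":[0,0,0,0]}'|grep t_force
python3 -c "
from h import *
rel(*HD)"
python3 -m creep '{"grip":[0.52,0.55,0.6,0.65,0.65,0.65,0.65,0.65],"slide":[[0,0,0],[0,0,0],[0,0,0],[0,0,0],[0,0,0],[0,0,0],[0,0,0],[0,0,0]],"twist":[0,0,0,0,0,0,0,0]}'
python3 -m creep '{"grip":[0.7,0.7,0.7,0.7,0.7,0.7],"slide":[[0,0,-0.1],[0,0,-0.3],[0,0,-0.6],[0,0,-0.9],[0,0,-0.9],[0,0,-0.9]],"twist":[0,0,0,0,0,0]}'
python3 -c "
from h import *
go(.4042,.1735,None,-13.2)"
```

```text
contact_force: [-0.1, -1.7, 1.6]
rel [-0.   2.7 80.8] F in frame [ 0.1 -1.7  1.6] w 0.483 yaw -8.22
clock: 27.67
eef_pos: [0.612, -0.0038, 0.2352]
eef_rot: [-0.0, 0.756, 0.655, 0.0]
contact_force: [-0.3, -0.3, 0.7]
gripper_width: 0.651
finger_force: 0.0
clock: 28.17
eef_pos: [0.6133, -0.0039, 0.3289]
eef_rot: [0.002, 0.756, 0.655, 0.002]
contact_force: [0.3, -0.2, -0.5]
gripper_width: 0.698
finger_force: 0.0
grasp [ 0.6143 -0.004   0.1739] yang -8.22 slide [ 1.456 -2.333 -0.015] twist 0.166 q6 0.07 t 28.2
```

Placed. Going over near the narrow filter, then a check look.

```bash

python3 -m creep '{"grip":[0.7,0.7,0.7,0.7],"slide":[[0.2,-0.3,0],[0.4,-0.6,0],[0.6,-0.95,0],[0.6,-0.95,0]],"twist":[0,0,0,0]}' >/dev/null
python3 -m creep '{"grip":[0.7,0.7,0.7,0.7,0.7,0.7],"slide":[[0.1,-0.3,0],[0.1,-0.6,0],[0.1,-0.95,0],[0.1,-0.95,0],[0.1,-0.95,0],[0.1,-0.95,0]],"twist":[0,0.1,0.17,0.17,0.17,0.17]}' >/dev/null
python3 -c "
from h import *
look('5',top_narrow=((230,215,310,265),.012),side_narrow=((280,235,370,302),.012))
go(.4042,.1735,.06,-13.2)
cv2.imwrite('pics/s5.png',np.hstack([cv2.resize(cv2.imread('pics/side5.png')[120:300,240:440],(400,360)),cv2.resize(cv2.imread('pics/top5.png')[130:280,220:400],(400,333))[:333].copy() if 0 else cv2.resize(cv2.imread('pics/top5.png')[120:300,220:420],(400,360))]))
"
```

```text
top_narrow [405.3 180.2 112.7  36.6  77.4]
side_narrow [403.9 174.3 127.6  40.7  76.9]
grasp [0.4354 0.0925 0.1705] yang -13.34 slide [ 0.716 -0.491  1.105] twist -0.005 q6 0.34 t 29.1
```

View pics/s5.png

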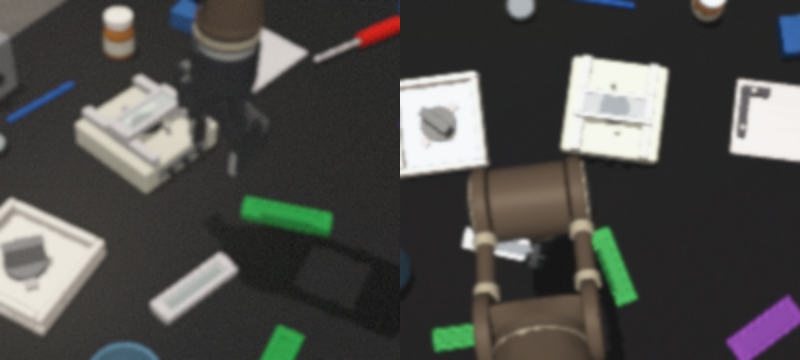

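The mid filter lies across both rails, square and centred over the port at about (328,174). The narrow filter is undisturbed, so I'll pick it up.

```bash

python3 -m creep '{"grip":[0.7,0.7,0.7,0.7,0.7,0.7,0.7],"slide":[[0.3,-0.2,0],[0.6,-0.4,0],[0.72,-0.49,0.2],[0.72,-0.49,0.5],[0.72,-0.49,0.8],[0.72,-0.49,0.9],[0.72,-0.49,0.9]],"twist":[0,0,0,0,0,0,0]}' >/dev/null
python3 -c "
from h import *
go(.4042,.1735,.0225,-13.2)
px=[(306,0)]
im=cv2.imread('pics/top5.png'); p=plane('top',[(328,174)],.068); print(p)"
python3 -m creep '{"grip":[0.7,0.7,0.7,0.7],"slide":[[0,0,0.1],[0,0,0.2],[0,0,0.25],[0,0,0.25]],"twist":[0,0,0,0]}'|grep t_force
python3 -c "
from h import *
go(.4042,.1735,.0225,-13.2)
look('6')
cv2.imwrite('pics/s6.png',cv2.resize(cv2.imread('pics/side6.png')[210:310,270:410],(560,400)))"
```

```text
grasp [0.4011 0.1732 0.0776] yang -13.34 slide [0.012 0.032 0.551] twist -0.005 q6 0.54 t 29.7
[[ 0.60684212 -0.00945709  0.068     ]]
contact_force: [0.2, 0.7, -0.3]
grasp [0.4028 0.1737 0.0547] yang -13.36 slide [0.002 0.015 0.322] twist -0.005 q6 0.54 t 30.0
```

View pics/s6.png

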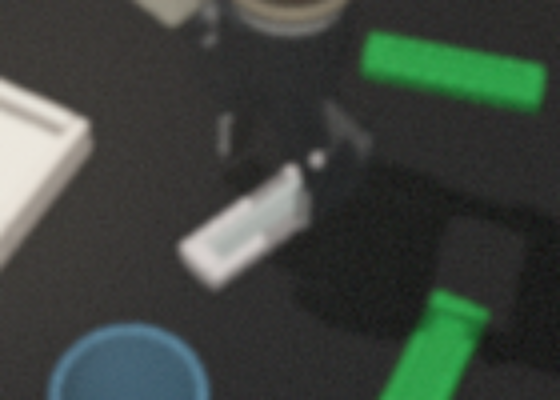

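The fingers straddle the narrow filter, so descend and grip.

```bash

python3 -m creep '{"grip":[0.7,0.7,0.7,0.7,0.7,0.7],"slide":[[0,0.01,0.1],[0,0.01,0.2],[0,0.01,0.28],[0,0.01,0.32],[0,0.01,0.32],[0,0.01,0.32]],"twist":[0,0,0,0,0,0]}' 60 |grep -E "t_force|pos"
python3 -m creep '{"grip":[0.4,0.3,0.2,0.1,0.1,0.1,0.1,0.1],"slide":[[0,0,0],[0,0,0],[0,0,0],[0,0,0],[0,0,0],[0,0,0],[0,0,0],[0,0,0]],"twist":[0,0,0,0,0,0,0,0]}' 60
python3 -m creep '{"grip":[0.1,0.1,0.1,0.1,0.1,0.1,0.1],"slide":[[0,0,-0.1],[0,0,-0.2],[0,0,-0.4],[0,0,-0.6],[0,0,-0.8],[0,0,-1],[0,0,-1]],"twist":[0,0,0,0,0,0,0]}' 60
python3 -c "
from h import *
go(.5978,-.289,None,-8.1)"
```

```text
eef_pos: [0.4036, 0.1736, 0.1776]
contact_force: [0.6, 0.9, 1.0]
clock: 31.28
eef_pos: [0.4043, 0.1739, 0.1788]
eef_rot: [0.0, 0.784, 0.62, 0.001]
contact_force: [-1.0, -0.4, 6.0]
gripper_width: 0.35
finger_force: 60.0
clock: 31.87
eef_pos: [0.4057, 0.1744, 0.2824]
eef_rot: [0.002, 0.784, 0.62, 0.004]
contact_force: [1.6, 0.8, -0.7]
gripper_width: 0.345
finger_force: 59.7
grasp [0.407  0.1748 0.1274] yang -13.32 slide [-4.073e+00  2.925e+00  4.000e-03] twist -0.174 q6 0.54 t 31.9
```

```bash

python3 -m creep '{"grip":[0.1,0.1,0.1,0.1],"slide":[[-0.25,0.18,0],[-0.5,0.36,0],[-0.75,0.54,0],[-0.81,0.58,0]],"twist":[0,0,0,0]}' >/dev/null
python3 -m creep '{"grip":[0.1,0.1,0.1,0.1],"slide":[[-0.25,0.18,0],[-0.5,0.36,0],[-0.75,0.54,0],[-0.81,0.58,0]],"twist":[0,0,0,0]}' >/dev/null
python3 -m creep '{"grip":[0.1,0.1,0.1,0.1],"slide":[[-0.25,0.18,0],[-0.5,0.36,0],[-0.75,0.54,0],[-0.81,0.58,0]],"twist":[0,0,0,0]}' |grep -E "r_force|width"
python3 -m creep '{"grip":[0.1,0.1,0.1,0.1],"slide":[[-0.25,0.18,0],[-0.5,0.36,0],[-0.75,0.54,0],[-0.81,0.58,0]],"twist":[0,0,0,0]}' >/dev/null
python3 -m creep '{"grip":[0.1,0.1,0.1,0.1,0.1,0.1,0.1],"slide":[[-0.25,0.18,0],[-0.5,0.36,0],[-0.75,0.54,0],[-0.81,0.58,0],[-0.81,0.58,0],[-0.81,0.58,0],[-0.81,0.58,0]],"twist":[0,-0.1,-0.17,-0.17,-0.17,-0.17,-0.17]}' 
python3 -c "
from h import *
rel(*SQ); look('7')
cv2.imwrite('pics/s7.png',np.hstack([cv2.resize(cv2.imread('pics/side7.png')[95:200,320:460],(400,300)),cv2.resize(cv2.imread('pics/top7.png')[140:230,300:420],(400,300))]))"
```

```text
gripper_width: 0.348
finger_force: 59.8
clock: 33.78
eef_pos: [0.5919, -0.2853, 0.2772]
eef_rot: [-0.002, 0.756, 0.655, -0.0]
contact_force: [0.0, 0.4, -1.6]
gripper_width: 0.347
finger_force: 59.9
rel [ -1.7  -5.3 122.2] F in frame [-0.   0.4 -1.6] w 0.347 yaw -8.19
```

View pics/s7.png

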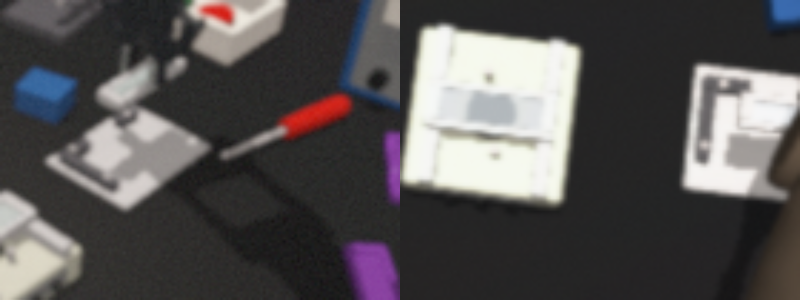

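The mid filter sits centred on the head and the narrow filter is held level above the plate. Lower it.

```bash

python3 -m creep '{"grip":[0.1,0.1,0.1,0.1,0.1,0.1,0.1,0.1],"slide":[[0,0,0.2],[0,0,0.4],[0,0,0.6],[0,0,0.75],[0,0,0.85],[0,0,0.9],[0,0,0.9],[0,0,0.9]],"twist":[0,0,0,0,0,0,0,0]}' |grep -E "t_force"
python3 -c "
from h import *
rel(*SQ)"
```

```text
contact_force: [-0.3, 0.1, -1.4]
rel [ 0.2 -7.3 33.6] F in frame [-0.3  0.1 -1.4] w 0.349 yaw -8.22
```

```bash

python3 -m creep '{"grip":[0.1,0.1,0.1,0.1,0.1,0.1,0.1],"slide":[[0,0,0.03],[0,0,0.06],[0.02,0.03,0.06],[0.04,0.06,0.06],[0.06,0.1,0.06],[0.06,0.1,0.06],[0.06,0.1,0.06]],"twist":[0,0,0,0,0,0,0]}' | grep -E "t_force"
python3 -m creep '{"grip":[0.1,0.1,0.1],"slide":[[0.01,0,0],[0.01,0,0],[0.01,0,0]],"twist":[0,0,0]}'| grep -E "t_force"
python3 -m creep '{"grip":[0.1,0.1,0.1],"slide":[[0.01,0,0],[0.01,0,0],[0.01,0,0]],"twist":[0,0,0]}'| grep -E "t_force"
python3 -c "
from h import *
rel(*SQ)"
```

```text
contact_force: [0.4, -0.2, -2.3]
contact_force: [-0.5, 0.7, -1.1]
contact_force: [0.2, -0.7, -0.8]
rel [ 9.7  0.7 27.2] F in frame [ 0.3 -0.6 -0.8] w 0.351 yaw -8.23
```

```bash

python3 -m creep '{"grip":[0.1,0.1,0.1],"slide":[[0.01,0,0],[0.01,0,0],[0.01,0,0]],"twist":[0,0,0]}'| grep -E "t_force"
python3 -m creep '{"grip":[0.1,0.1,0.1],"slide":[[0.01,0,0],[0.01,0,0],[0.01,0,0]],"twist":[0,0,0]}'| grep -E "t_force"
python3 -c "
from h import *
rel(*SQ)"
```

```text
contact_force: [-0.5, 0.6, -1.4]
contact_force: [-1.0, -4.3, -1.2]
rel [ 9.9  1.6 27.4] F in frame [-0.4 -4.4 -1.2] w 0.348 yaw -8.2
```

```bash

python3 -m creep '{"grip":[0.1,0.1,0.1,0.1,0.1],"slide":[[0,0.02,0],[0,0.04,0],[0,0.06,0],[0,0.06,0],[0,0.06,0]],"twist":[0,0,0,0,0]}'| grep -E "t_force"
python3 -m creep '{"grip":[0.1,0.1,0.1],"slide":[[0,0.01,0],[0,0.02,0],[0,0.02,0]],"twist":[0,0,0]}'| grep -E "t_force"
python3 -m creep '{"grip":[0.1,0.1,0.1],"slide":[[0,0.01,0],[0,0.01,0],[0,0.01,0]],"twist":[0,0,0]}'| grep -E "t_force"
python3 -m creep '{"grip":[0.1,0.1,0.1],"slide":[[0,0.01,0],[0,0.01,0],[0,0.01,0]],"twist":[0,0,0]}'| grep -E "t_force"
python3 -c "
from h import *
rel(*SQ)"
```

```text
contact_force: [-2.1, -4.8, -1.1]
contact_force: [-2.7, -4.8, -0.5]
contact_force: [-3.0, -3.7, 0.1]
contact_force: [-4.6, -4.2, 0.6]
rel [18.3  1.6 27. ] F in frame [-4.  -4.8  0.6] w 0.349 yaw -8.19
```

```bash

python3 -m creep '{"grip":[0.1,0.1,0.1],"slide":[[0,0.01,0],[0,0.01,0],[0,0.01,0]],"twist":[0,0,0]}'| grep -E "t_force"
python3 -m creep '{"grip":[0.1,0.1,0.1],"slide":[[0,0.01,0],[0,0.01,0],[0,0.01,0]],"twist":[0,0,0]}'| grep -E "t_force"
python3 -c "
from h import *
rel(*SQ)"
```

```text
contact_force: [-6.1, -5.0, 2.2]
contact_force: [-7.9, -3.8, 3.5]
rel [18.5  1.6 27. ] F in frame [-7.3 -4.9  3.5] w 0.348 yaw -8.18
```

Both fences touched: let go, nudge with the near finger as before, and back off.

```bash

python3 -m creep '{"grip":[0.38,0.42,0.46,0.5,0.5,0.5,0.5,0.5,0.5],"slide":[[0,0,0],[0,0,0],[0,0,0],[0,0,0],[0,0,0],[0,0,0],[0,0,0],[0,0,0],[0,0,0]],"twist":[0,0,0,0,0,0,0,0,0]}'|grep -E "force"
python3 -m creep '{"grip":[0.5,0.5,0.5,0.5],"slide":[[0,0.02,0],[0,0.03,0],[0,0.04,0],[0,0.04,0]],"twist":[0,0,0,0]}'| grep -E "t_force"
python3 -m creep '{"grip":[0.5,0.5,0.5],"slide":[[0,0.01,0],[0,0.02,0],[0,0.02,0]],"twist":[0,0,0]}'| grep -E "t_force"
python3 -c "
from h import *
rel(*SQ)"
```

```text
contact_force: [-0.7, 0.2, -0.2]
finger_force: 0.0
contact_force: [-5.3, 1.0, 3.7]
contact_force: [-9.4, 0.7, 6.1]
rel [23.9  2.8 26.7] F in frame [-9.4 -0.6  6.1] w 0.504 yaw -8.18
```

```bash

python3 -m creep '{"grip":[0.5,0.5,0.5,0.5,0.5,0.5,0.5,0.5],"slide":[[0,-0.04,0],[0,-0.07,0],[0,-0.09,0],[0,-0.09,0],[0,-0.09,0],[0,-0.09,0],[0,-0.09,0],[0,-0.09,0]],"twist":[0,0,0,0,0,0,0,0]}'| grep -E "force"
python3 -c "
from h import *
rel(*SQ)"
python3 -m creep '{"grip":[0.4,0.3,0.2,0.1,0.1,0.1,0.1,0.1],"slide":[[0,0,0],[0,0,0],[0,0,0],[0,0,0],[0,0,0],[0,0,0],[0,0,0],[0,0,0]],"twist":[0,0,0,0,0,0,0,0]}' 60|grep r_
python3 -c "
from h import *
rel(*SQ)"
python3 -m creep '{"grip":[0.1,0.1,0.1,0.1,0.1,0.1,0.1],"slide":[[0,0,-0.1],[0,0,-0.2],[0,0,-0.4],[0,0,-0.6],[0,0,-0.8],[0,0,-0.85],[0,0,-0.85]],"twist":[0,0,0,0,0,0,0]}'|grep r_
python3 -c "
from h import *
rel(*SQ);go(*HD[:2],None,HD[2])"
```

```text
contact_force: [0.1, 0.5, 1.2]
finger_force: 0.0
rel [19.1  2.7 27.2] F in frame [0.  0.5 1.2] w 0.502 yaw -8.22
gripper_width: 0.349
finger_force: 59.9
rel [18.3  2.7 27.6] F in frame [-4.   0.1  4.7] w 0.349 yaw -8.22
gripper_width: 0.346
finger_force: 59.7
rel [ 21.1   2.  115.4] F in frame [-0.1  0.8 -1.2] w 0.346 yaw -8.23
grasp [ 0.6152 -0.281   0.1154] yang -8.23 slide [ 2.709 -0.424 -0.008] twist 0.006 q6 -0.35 t 41.0
```

```bash

python3 -m creep '{"grip":[0.1,0.1,0.1,0.1,0.1],"slide":[[0.25,-0.04,0],[0.5,-0.08,0],[0.75,-0.12,0],[0.91,-0.14,0],[0.91,-0.14,0]],"twist":[0,0,0,0,0]}' >/dev/null
python3 -m creep '{"grip":[0.1,0.1,0.1,0.1,0.1],"slide":[[0.25,-0.04,0],[0.5,-0.08,0],[0.75,-0.12,0],[0.91,-0.14,0],[0.91,-0.14,0]],"twist":[0,0,0,0,0]}' >/dev/null
python3 -m creep '{"grip":[0.1,0.1,0.1,0.1,0.1,0.1,0.1,0.1,0.1],"slide":[[0.25,-0.04,0],[0.5,-0.08,0],[0.75,-0.12,0],[0.91,-0.14,0],[0.91,-0.14,0],[0.91,-0.14,0],[0.91,-0.14,0],[0.91,-0.14,0],[0.91,-0.14,0]],"twist":[0,0,0,0,0,0,0,0,0]}' |grep _
python3 -c "
from h import *
rel(*HD)"
```

```text
eef_pos: [0.6106, -0.0052, 0.2671]
eef_rot: [0.0, 0.756, 0.654, -0.0]
contact_force: [1.1, 0.6, -1.9]
gripper_width: 0.348
finger_force: 59.7
rel [ -1.6   1.4 112.1] F in frame [ 1.   0.7 -1.9] w 0.348 yaw -8.31
```

```bash

python3 -m creep '{"grip":[0.1,0.1,0.1,0.1,0.1,0.1],"slide":[[0,0.013,0.04],[0,0.013,0.09],[0,0.013,0.14],[0,0.013,0.17],[0,0.013,0.17],[0,0.013,0.17]],"twist":[0,0,0,0,0,0]}'|grep t_force
python3 -c "
from h import *
rel(*HD); look('8')
cv2.imwrite('pics/s8.png',cv2.resize(cv2.imread('pics/side8.png')[130:230,250:390],(560,400)))"
```

```text
contact_force: [0.5, 0.5, -0.7]
rel [-1.1  2.7 94.5] F in frame [ 0.5  0.5 -0.7] w 0.349 yaw -8.23
```

View pics/s8.png

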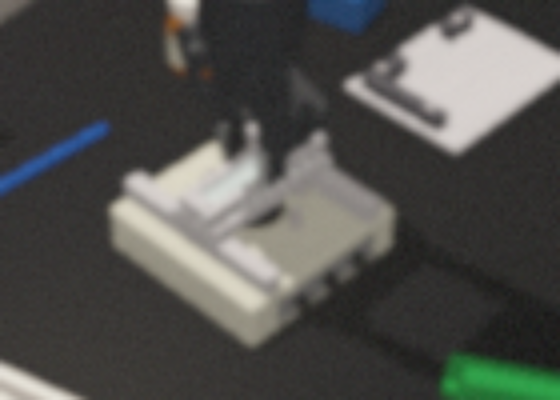

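No dark gap I can identify for certain under the held filter. I'll back off with it to check numerically that the mid filter is still in place.

```bash

python3 -m creep '{"grip":[0.1,0.1,0.1,0.1,0.1],"slide":[[0,0,-0.2],[-0.3,0,-0.2],[-0.6,0,-0.2],[-0.9,0,-0.2],[-0.9,0,-0.2]],"twist":[0,0,0,0,0]}' >/dev/null
python3 -m creep '{"grip":[0.1,0.1,0.1,0.1,0.1],"slide":[[-0.3,0,0],[-0.6,0,0],[-0.9,0,0],[-0.9,0,0],[-0.9,0,0]],"twist":[0,0,0,0,0]}' |grep r_
python3 -c "
from h import *
look('9')
a=cv2.imread('pics/top7.png').astype(int);b=cv2.imread('pics/top9.png').astype(int)
d=abs(a-b).max(2)[140:210,295:362]; print('top diff',d.max(),(d>30).sum())
a=cv2.imread('pics/side7.png').astype(int);b=cv2.imread('pics/side9.png').astype(int)
d=abs(a-b).max(2)[150:220,275:350]; print('side diff',d.max(),(d>30).sum())
im=cv2.imread('pics/top9.png'); hsv=cv2.cvtColor(im,cv2.COLOR_BGR2HSV)
# profile along head x through the axis, at y offsets, z=.068
c,s=np.cos(np.radians(-8.4)),np.sin(np.radians(-8.4))
for y in(-25,0,25):
    X=[[.612+(c*x-s*y)/1000,-.0068+(s*x+c*y)/1000,.068] for x in range(-45,46,3)]
    p=proj('top',X).astype(np.float32); v=cv2.remap(im,p[:,0].reshape(1,-1),p[:,1].reshape(1,-1),1)[0]; print(y,v[:,0].tolist())
X=[[.612-s*y/1000,-.0068+c*y/1000,.068] for y in range(-75,76,3)]
p=proj('top',X).astype(np.float32); print('along y',cv2.remap(im,p[:,0].reshape(1,-1),p[:,1].reshape(1,-1),1)[0][:,0].tolist())
"
```

```text
gripper_width: 0.347
finger_force: 59.7
top diff 3 0
side diff 56 17
-25 [239, 239, 238, 238, 229, 182, 150, 158, 210, 234, 231, 225, 222, 220, 220, 221, 222, 224, 225, 225, 231, 240, 239, 234, 236, 238, 238, 239, 238, 238, 238]
0 [235, 232, 235, 236, 224, 171, 103, 121, 205, 231, 217, 195, 189, 189, 189, 188, 189, 189, 190, 200, 221, 239, 236, 224, 218, 219, 226, 234, 236, 237, 237]
25 [237, 237, 238, 236, 222, 176, 146, 158, 214, 234, 226, 220, 221, 221, 221, 222, 222, 224, 225, 226, 232, 240, 237, 232, 236, 238, 238, 237, 237, 237, 238]
along y [112, 182, 226, 236, 233, 229, 234, 243, 244, 241, 235, 231, 230, 230, 230, 229, 226, 217, 201, 191, 189, 188, 188, 188, 188, 188, 189, 188, 189, 188, 189, 191, 202, 217, 225, 228, 229, 230, 230, 230, 231, 236, 242, 245, 246, 244, 241, 237, 221, 174, 101]
```

The mid filter is unmoved and centred to about 2 mm, so back to place the narrow one.

```bash

python3 -m creep '{"grip":[0.1,0.1,0.1,0.1,0.1],"slide":[[0.3,0,0],[0.6,0,0],[0.9,0,0],[0.9,0,0],[0.9,0,0]],"twist":[0,0,0,0,0]}' >/dev/null
python3 -m creep '{"grip":[0.1,0.1,0.1,0.1,0.1,0.1,0.1,0.1],"slide":[[0.3,0,0],[0.6,0,0],[0.8,0.005,0],[0.89,0.01,0],[0.89,0.01,0.1],[0.89,0.01,0.2],[0.89,0.01,0.2],[0.89,0.01,0.2]],"twist":[0,0,0,0,0,0,0,0]}' |grep _force
python3 -c "
from h import *
rel(*HD)"
```

```text
contact_force: [-0.1, -0.3, -0.8]
finger_force: 59.7
rel [-0.7  0.2 93.7] F in frame [-0.1 -0.3 -0.8] w 0.348 yaw -8.3
```

```bash

python3 -m creep '{"grip":[0.1,0.1,0.1,0.1,0.1],"slide":[[0.005,0.005,0],[0.005,0.005,0.005],[0.005,0.005,0.01],[0.005,0.005,0.01],[0.005,0.005,0.01]],"twist":[0,0,0,0,0]}' |grep _force
python3 -c "
from h import *
rel(*HD)"
```

```text
contact_force: [-0.0, -0.2, -1.9]
finger_force: 59.7
rel [ 0.8  2.  94.3] F in frame [-0.  -0.2 -1.9] w 0.352 yaw -8.25
```

```bash

python3 -m creep '{"grip":[0.1,0.1,0.1,0.1,0.1],"slide":[[0,-0.005,0.005],[0,-0.005,0.015],[0,-0.005,0.015],[0,-0.005,0.015],[0,-0.005,0.015]],"twist":[0,0,0,0,0]}' |grep _force
python3 -c "
from h import *
rel(*HD)"
```

```text
contact_force: [-0.6, 0.5, -1.8]
finger_force: 59.7
rel [ 0.2  2.3 92.6] F in frame [-0.7  0.4 -1.8] w 0.344 yaw -8.22
```

```bash

python3 -m creep '{"grip":[0.1,0.1,0.1,0.1],"slide":[[0,0,0.005],[0,0,0.01],[0,0,0.01],[0,0,0.01]],"twist":[0,0,0,0]}' |grep _force
python3 -m creep '{"grip":[0.38,0.42,0.46,0.5,0.5,0.5,0.5,0.5],"slide":[[0,0,0],[0,0,0],[0,0,0],[0,0,0],[0,0,0],[0,0,0],[0,0,0],[0,0,0]],"twist":[0,0,0,0,0,0,0,0]}' |grep _
python3 -m creep '{"grip":[0.55,0.55,0.55,0.55,0.55,0.55],"slide":[[0,0,-0.1],[0,0,-0.3],[0,0,-0.6],[0,0,-0.9],[0,0,-1],[0,0,-1]],"twist":[0,0,0,0,0,0]}' >/dev/null
python3 -m creep '{"grip":[0.55,0.55,0.55,0.55],"slide":[[-0.3,0,0],[-0.6,0,0],[-0.9,0,0],[-0.9,0,0]],"twist":[0,0,0,0]}' >/dev/null
python3 -m creep '{"grip":[0.55,0.55,0.55,0.55,0.55],"slide":[[-0.3,0,0],[-0.6,0,0],[-0.9,0,0],[-0.9,0,0],[-0.9,0,0]],"twist":[0,0,0,0,0]}' >/dev/null
python3 -c "
from h import *
look('10')
im=cv2.imread('pics/top10.png')
c,s=np.cos(np.radians(-8.4)),np.sin(np.radians(-8.4))
for nm,z in(('top',.08),('side',.08)):
  im=cv2.imread(f'pics/{nm}10.png')
  def samp(P):
    p=proj(nm,P).astype(np.float32); return cv2.remap(im,p[:,0].reshape(1,-1),p[:,1].reshape(1,-1),1)[0][:,0].tolist()
  for y in(-40,-20,20,40): print(nm,'x profile at y',y,samp([[.612+(c*x-s*y)/1000,-.0068+(s*x+c*y)/1000,z] for x in range(-36,37,3)]))
  for x in(-12,0,12): print(nm,'y profile at x',x,samp([[.612+(c*x-s*y)/1000,-.0068+(s*x+c*y)/1000,z] for y in range(-75,76,3)]))
  b=cv2.imread(f'pics/{nm}7.png').astype(int); print('tray diff',abs(im-b).max(2)[slice(*((150,212) if nm=='top' else (215,290))),slice(*((210,268) if nm=='top' else (208,300)))].max())
"
```

```text
contact_force: [-3.2, 0.1, 4.5]
finger_force: 60.5
eef_pos: [0.6127, -0.0047, 0.2466]
eef_rot: [-0.0, 0.756, 0.655, -0.0]
contact_force: [0.7, -0.7, -0.4]
gripper_width: 0.5
finger_force: 0.0
top x profile at y -40 [225, 183, 155, 145, 169, 221, 200, 189, 228, 241, 244, 245, 245, 244, 238, 224, 229, 240, 241, 237, 235, 235, 237, 237, 236]
top x profile at y -20 [233, 202, 162, 148, 180, 216, 197, 202, 228, 237, 238, 238, 239, 239, 236, 231, 233, 237, 234, 233, 236, 237, 237, 238, 239]
top x profile at y 20 [231, 198, 159, 156, 194, 209, 183, 196, 237, 238, 233, 236, 239, 238, 233, 225, 239, 242, 235, 234, 237, 238, 237, 236, 237]
top x profile at y 40 [216, 189, 158, 152, 188, 231, 218, 203, 236, 244, 245, 245, 245, 245, 239, 222, 237, 243, 242, 239, 237, 236, 235, 233, 232]
top y profile at x -12 [85, 155, 211, 232, 224, 212, 220, 231, 233, 230, 226, 227, 231, 234, 236, 236, 235, 232, 229, 228, 231, 234, 236, 237, 237, 237, 234, 231, 232, 234, 235, 236, 237, 237, 235, 233, 232, 234, 236, 237, 238, 237, 235, 231, 232, 235, 237, 236, 223, 166, 88]
top y profile at x 0 [90, 166, 223, 2
[... 1260 characters left out ...]
91, 192, 193, 194, 192, 191, 192, 193, 192, 193, 192, 193, 191, 192, 192, 195, 191, 191, 189, 188, 186, 182, 170, 150, 144, 143, 142, 138]
side y profile at x 0 [48, 48, 52, 75, 119, 163, 190, 199, 197, 191, 189, 192, 198, 203, 206, 208, 210, 210, 209, 208, 209, 211, 211, 211, 212, 212, 212, 211, 211, 212, 211, 210, 212, 211, 210, 210, 212, 211, 210, 209, 209, 205, 205, 203, 194, 177, 157, 148, 143, 140, 137]
side y profile at x 12 [44, 44, 51, 84, 120, 158, 185, 194, 192, 189, 187, 188, 190, 194, 194, 193, 193, 190, 189, 188, 190, 190, 191, 191, 193, 192, 192, 192, 192, 193, 192, 191, 192, 194, 193, 191, 191, 190, 191, 192, 196, 201, 203, 203, 197, 184, 180, 185, 192, 189, 178]
tray diff 12
```

```bash
python3 -c "
from bench import finish_job
print(finish_job())"
```

```text
the job is handed in; nothing more can be done
None
```

I handed the job in: the cap is unlocked and standing in the tray, and the mid and narrow filters, the only two on the bench, were each squared in the corner and stacked centred on the rails with the mid one below. My last camera readings put both filters within about 3 mm of the port, but no verdict was returned.

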